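# Pack the pickle sampler tray

## Task

Pack the sampler at the pickle stall: stand the three sealed sample jars, the small ones with plain red, green and yellow lids, upright in the wooden tray, each in the cell whose floor has the colour of its lid. Set the glass jars down gently, do not drop them, and leave the two opened tasting jars (white sticker on the lid) and the big shop jar where they stand.

Things in the scene. Friction and masses are not known exactly. Their poses are not given: they have to be found in the camera images.
- jar_red: The red sample jar: sealed, plain red screw lid with nothing on it, yellow fruit halves seen through the clear body. Round, stands upright, 75 mm high; body 55 mm across, the lid 57 mm across is the top 18 mm. 0.15 to 0.31 kg, loose. Origin at the centre of its underside, z up.
- jar_green: The green sample jar: sealed, plain green screw lid with nothing on it, green olives seen through the clear body. Round, stands upright, 75 mm high; body 55 mm across, the lid 57 mm across is the top 18 mm. 0.15 to 0.31 kg, loose. Origin at the centre of its underside, z up.
- jar_yellow: The yellow sample jar: sealed, plain yellow screw lid with nothing on it, brown round fruit seen through the clear body. Round, stands upright, 75 mm high; body 55 mm across, the lid 57 mm across is the top 18 mm. 0.15 to 0.31 kg, loose. Origin at the centre of its underside, z up.
- tasting_red: Opened tasting jar, the look-alike of the red sample jar: same size (75 mm high, 57 mm across) and same red lid, but with a round white sticker 34 mm across on top of the lid. Does not belong in the tray. Loose. Origin at the centre of its underside, z up.
- tasting_yellow: Opened tasting jar, the look-alike of the yellow sample jar: same size (75 mm high, 57 mm across) and same yellow lid, but with a round white sticker 34 mm across on top of the lid. Does not belong in the tray. Loose. Origin at the centre of its underside, z up.
- tray: Dark wooden sampler tray, fixed to the table, open on top: 87 mm along its x, 259 mm along its y, 30 mm high, floor 4 mm thick. Three square cells in a row along its y, centres 86 mm apart (at y = -86, 0, +86 mm), each 75 x 75 mm inside; outer walls 6 mm, partitions 11 mm thick, all 30 mm high. Origin at the centre of its underside, z up.
- pad_red: The red liner on the floor of one cell of the tray: square, 71 x 71 mm, 2 mm thick, fixed, in the middle of its cell. Origin at the centre of its underside, 4 mm above the table; a jar standing on it has its underside 6 mm above the table. Sides parallel to the tray's. Which cell has which colour varies.
- pad_green: The green liner on the floor of one cell of the tray: square, 71 x 71 mm, 2 mm thick, fixed, in the middle of its cell. Origin at the centre of its underside, 4 mm above the table; a jar standing on it has its underside 6 mm above the table. Sides parallel to the tray's. Which cell has which colour varies.
- pad_yellow: The yellow liner on the floor of one cell of the tray: square, 71 x 71 mm, 2 mm thick, fixed, in the middle of its cell. Origin at the centre of its underside, 4 mm above the table; a jar standing on it has its underside 6 mm above the table. Sides parallel to the tray's. Which cell has which colour varies.
- big_jar: Bystander: a big clear shop jar of brown fruit with a grey lid, 110 mm high, 98 mm across, 0.9 kg, loose. Origin at the centre of its underside, z up.
There are look-alikes about, which are no part of the job. Of the things that look like the pad_green, the smallest one is meant.

How it is judged:
At the end, for the whole second after the job is handed in: Each sealed jar stands upright (0.1 rad), flat on the liner of its lid's colour (within 4 mm) and within 15 mm of the cell's centre (anywhere in the cell), released and at rest; the tasting jars and the big jar stand upright within 20 mm of where they were (horizontal distance between jar_red and pad_red below 0.015 m and z of jar_red in the frame of pad_red between -0.002 and 0.006 m and angle between each of jar_red, jar_green, jar_yellow, tasting_red, tasting_yellow, big_jar's own z axis and vertical below 0.1 rad and linear speed of each of jar_red, jar_green, jar_yellow, tasting_red, tasting_yellow, big_jar below 0.02 m/s and angular speed of each of jar_red, jar_green, jar_yellow below 0.2 rad/s and horizontal distance between jar_green and pad_green below 0.015 m and z of jar_green in the frame of pad_green between -0.002 and 0.006 m and horizontal distance between jar_yellow and pad_yellow below 0.015 m and z of jar_yellow in the frame of pad_yellow between -0.002 and 0.006 m and distance of each of tasting_red, tasting_yellow, big_jar from where it was at the start of the episode below 0.02 m); the robot touches nothing.
It fails at once if a tasting jar is moved (20 mm or more) or tipped ((distance of tasting_red from where it was at the start of the episode above 0.02 m or angle between tasting_red's own z axis and vertical above 0.2 rad) or (distance of tasting_yellow from where it was at the start of the episode above 0.02 m or angle between tasting_yellow's own z axis and vertical above 0.2 rad)).
It fails at once if the big shop jar is moved (20 mm or more) or tipped (distance of big_jar from where it was at the start of the episode above 0.02 m or angle between big_jar's own z axis and vertical above 0.2 rad).
It fails at once if a sample jar is dropped or thrown (faster than 0.5 m/s while out of the fingers) ((contact force between jar_red and the fingers below 0.02 N and linear speed of jar_red above 0.5 m/s) or (contact force between jar_green and the fingers below 0.02 N and linear speed of jar_green above 0.5 m/s) or (contact force between jar_yellow and the fingers below 0.02 N and linear speed of jar_yellow above 0.5 m/s)).
It also fails if it takes over 83 s, if anything falls off the work surface, if the arm or the gripper's body presses on something with over 40 N, if the wrist force passes 120 N, or if a joint passes its speed limit or range.

## Robot

A 6-joint arm with a two-finger parallel gripper is mounted at the origin on the work surface. World frame = base frame: x ahead of the robot, y to its left, z up, the work surface at z = 0. Lengths are in m, angles in rad, forces in N, time in s.
With the tool pointing down it reaches from about 0.3 to 0.95 m from the base axis. Payload 3.1 kg.
Tool frame: the origin (TCP) lies between the finger pads; the fingertips stand 25 mm ahead of it and the grasp point (between the pads) lies 6 mm ahead of it (env.tip_reach is the distance from the TCP to the fingertips, in m); z points along the fingers, y is the line along which they close (so a half turn about z gives the same grasp; the last joint's range is limited). The gripper opens to 85 mm and grips with 20 to 120 N. Pads are 22 mm wide; open, the fingers measure 114 mm over their backs; the gripper's body (76 mm by 85 mm) begins 54 mm behind the grasp point. The pads swing forward as they close: fully open they stand 13 mm farther back than shut.
Start: joints at [1.089, 0.308, 1.634, -0, 1.2, -0.07], TCP at [0.25, 0.573, 0.231] pointing down, gripper open.
Joint ranges: [-3.06, 3.06], [-0.79, 1.96], [0.05, 2.63], [-1.19, 4.34], [0.05, 2.64], [-2.94, 2.94]. Speed limits (rad/s): [2.79, 2.79, 3.14, 3.14, 3.14, 3.14].

## Interface

Orientations are given as a unit quaternion [w, x, y, z].
In Python, from bench import env, cams, workorder, find_in, masks_of, place_of gives the robot as it stands.
- The arm moves only by the tool send_rows, never from a script. Its argument "series" is a list of rows, each a list of 7 numbers: the turn, a rotation vector about the world's x, y, z normalised to -1 to 1, where 1 is 90 degrees, then the shift along the world's x, y, z normalised to -1 to 1, where 1 is 1000 mm, then the opening, from 0 (shut) to 1 (fully open). In form: [[ax, ay, az, tx, ty, tz, jaw], ...]. A call has 1 to 5 rows; each row is the pose to reach, as a shift and turn from the pose commanded when the call began; what a row does not reach only later rows make up. A row lasts 1/10 s, in which the tool goes at most 50 mm and 8.59 degrees, less where a joint would pass 70% of its speed; a pose out of reach is approached as far as the arm can. A call with a number of a shift or a turn outside -1 to 1 is refused whole. A call with a gripper value outside its range is refused whole. The fingers move at their own pace and stop on an object; "grip_force" is the grip in N (left out, the last holds). Time passes only in rows, so rows that repeat a pose let the fingers close. It gives the time, the measured TCP pose, the force, the opening and the grip force at its end, in the units of the state.
- env.sense(): the state, without advancing time (a new reading comes with each control period).
- cams.capture(name): name is "scene" or "top" or "wrist"; returns the picture (480x640x3 uint8, blue, green, red); there is no depth.
- cams.camera_info(name): a dict with "mtx" (3x3 intrinsics, pixels), "position" and "orientation" of the camera in the world. Camera axes: x right, y down, z forward; pixel columns grow to the right and rows downward; lengths in m; the calibration is good to about 2 mm. A picture is of the moment at which its call begins: read the wrist's pose just before it. camera_info takes no time and is no camera call; for the wrist camera it gives the pose at the moment of the call.
- workorder.sign_off(): hands the job in; it is judged then, once.
Trained networks look in the newest picture that a camera, given by its name, has taken for a name from the list of things; names that differ only in an ending like _2 or _b are one class to them, and where a whole thing is asked for, a point or a joint stands for the part that bears it (a point fixed in the world has none). Each returns a list of dicts, best first, with "score" (0 to 1); they miss things now and then, are a little off and sometimes report something else, mostly with a low value. They report only what shows in the picture. A call takes as long as a camera call. They do not tell look-alikes from the thing itself.
- find_in(camera, thing): "point" ([column, row] as shares, 0 to 1, of the picture: columns of its width, rows of its height, amid what is visible of it).
- masks_of(camera, thing): "region" (480x640 bool, what is visible of it) and "point" ([column, row] as shares, 0 to 1, of the picture: columns of its width, rows of its height, amid what is visible of it).
- place_of(camera, thing): "point" ([column, row] as shares, 0 to 1, of the picture: columns of its width, rows of its height: a listed point, or the origin of a listed thing).
The state is a dict: "t": time; "qpos": joint angles; "joint_velocities": joint speeds; "joint_torque": joint torques, N m; "position": TCP position; "tcp_rot": TCP orientation; "force": force on the tool from outside, world axes, zero at the start; "wrist_torque": the same for the moment, N m; "gripper_width": finger opening in m; "gripper_force": force on a finger pad.
Only numpy, scipy, OpenCV 4.12 (cv2) and the standard library are available. Lean on these libraries where they do the work, as an engineer would, in place of code of your own. Each camera call takes 0.05 s, during which the arm holds its last target. There are 200 camera calls.

## Working session

There is one attempt and no reset: what is moved stays moved. The work goes in short steps, Python scripts to look and compute and a tool call to move; the robot and the scene stay as the last step left them, time stands still between calls to the robot, and variables do not carry over. Pictures are saved under pics/ and viewed, at most 14 in all, crops included, and the job is handed in when it is done.

Besides the shell and the picture viewer there is one more tool, called after "Request:" as name([rows], argument=value, ...), one row to a line, values as JSON. send_rows: Moves the arm, as the interface text tells. Scaled input: -1 to 1 covers 1000 mm each way for a shift and 90 degrees each way for a turn. Its arguments: {"type":"object","properties":{"series":{"type":"array"},"grip_force":{"type":"number"}},"required":["series"]}

```bash
mkdir -p pics; cat > h.py <<'E'
import numpy as np, cv2
from scipy.spatial.transform import Rotation as R
from bench import env, cams, workorder, find_in, masks_of, place_of
def ray(info,uv):
    K=np.array(info["mtx"]);q=info["orientation"]
    M=R.from_quat([q[1],q[2],q[3],q[0]]).as_matrix()
    return np.array(info["position"]),M@np.linalg.inv(K)@np.array([uv[0],uv[1],1.])
def onz(info,uv,z):
    p,d=ray(info,uv); return p+d*(z-p[2])/d[2]
E
python3 - <<'E'
from h import *
print(env.sense())
for c in("top","scene"):
    cv2.imwrite(f"pics/{c}0.png",cams.capture(c)); i=cams.camera_info(c); print(c,i)
    for t in["jar_red","jar_green","jar_yellow","tasting_red","tasting_yellow","pad_red","pad_green","pad_yellow","big_jar","tray"]:
        print(t,[(round(o["score"],2),np.round(np.array(o["point"])*[640,480]).tolist(),np.round(onz(i,np.array(o["point"])*[640,480],.006 if t[:3]=="pad" else 0),3).tolist()[:2]) for o in place_of(c,t)[:5]])
E
```

```text
{'t': 0.0, 'qpos': array([ 1.08930146e+00,  3.09015813e-01,  1.63520115e+00, -9.02100285e-06,
        1.19968111e+00, -6.97179480e-02]), 'joint_velocities': array([-3.71181314e-04, -8.97517614e-05, -3.40468186e-04, -3.39537770e-04,
       -8.49647063e-04,  3.19416404e-04]), 'joint_torque': array([ 2.44038702e-04, -4.15254664e+01, -2.76660991e+01, -1.88986801e-04,
        1.01325929e-02, -1.57169957e-06]), 'position': array([0.24980398, 0.57200794, 0.22983338]), 'tcp_rot': array([-3.09644050e-04,  2.04435192e-01,  9.78879422e-01, -1.11034867e-03]), 'force': array([ 0.77179843, -0.22756276, -0.39514826]), 'wrist_torque': array([-0.02922417, -0.00083278,  0.06020135]), 'gripper_force': 0.0, 'gripper_width': 0.08529753426487784}
top {'mtx': array([[529.38935827,   0.        , 308.79910597],
       [  0.        , 529.38935827, 235.36382006],
       [  0.        ,   0.        ,   1.        ]]), 'position': array([0.42669272, 0.03816566, 1.21467352]), 'orientation': array([ 0.04600053, -0.69663376,  0.71381881, -0.05520922])}
jar_red [(0.56, [300.0, 212.0], [0.656, 0.039])]
jar_green [(0.69
[... 753 characters left out ...]
'orientation': array([-0.44156798,  0.78917375,  0.37468532, -0.2045322 ])}
jar_red [(0.72, [269.0, 228.0], [0.449, 0.001])]
jar_green [(0.65, [160.0, 269.0], [0.442, -0.265])]
jar_yellow [(0.62, [204.0, 244.0], [0.414, -0.148])]
tasting_red [(0.63, [317.0, 211.0], [0.456, 0.141]), (0.19, [369.0, 247.0], [0.65, 0.127])]
tasting_yellow [(0.78, [346.0, 192.0], [0.426, 0.262])]
pad_red [(0.57, [309.0, 276.0], [0.66, -0.048])]
pad_green [(0.7, [394.0, 290.0], [0.8, 0.052]), (0.7, [306.0, 335.0], [0.794, -0.162]), (0.69, [337.0, 261.0], [0.654, 0.03])]
pad_yellow [(0.49, [369.0, 246.0], [0.654, 0.125])]
big_jar [(0.87, [417.0, 210.0], [0.602, 0.335])]
tray [(0.95, [336.0, 257.0], [0.634, 0.046])]
```

View pics/top0.png

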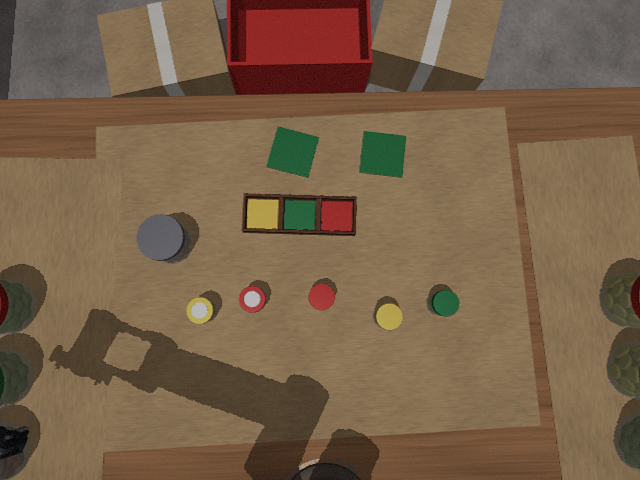

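View pics/scene0.png

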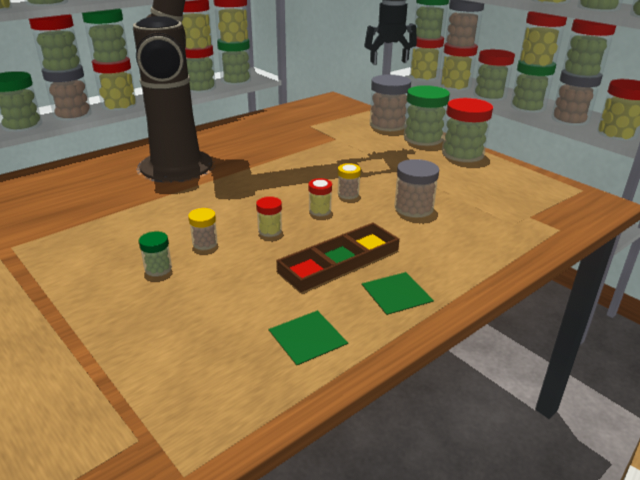

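Top view: sealed plain lids are red (322,297), yellow (389,317) and green (445,303). The stickered jars are at (252,299) and (200,310), and the big jar is at (161,237). Candidates for pad_green are (300,215) in the tray, and the loose mats at (293,152) and (384,154). The one in the tray is clearly the smallest. Next I'll measure lids and pads by colour and confirm with one crop.

```bash
python3 - <<'E'
from h import *
im=cv2.imread("pics/top0.png"); i=cams.camera_info("top"); hsv=cv2.cvtColor(im,cv2.COLOR_BGR2HSV)
H={"r":lambda h:(h<8)|(h>172),"g":lambda h:(h>50)&(h<90),"y":lambda h:(h>22)&(h<33)}
def blob(c,uv,w,smin=150):
    h,s,v=[hsv[...,k].astype(int) for k in range(3)]
    m=(H[c](h)&(s>smin)&(v>60)).astype(np.uint8); 
    k=np.zeros_like(m);k[uv[1]-w:uv[1]+w,uv[0]-w:uv[0]+w]=1;m*=k
    n,l,st,ce=cv2.connectedComponentsWithStats(m)
    j=1+np.argmax(st[1:,4]); r=cv2.minAreaRect(np.argwhere(l==j)[:,::-1].astype(np.float32))
    return ce[j],st[j],r
for n,c,uv in[("jr","r",(322,297)),("jy","y",(389,317)),("jg","g",(445,303))]:
    ce,st,r=blob(c,uv,22); print(n,ce.round(1),st,onz(i,ce,.072).round(4))
for n,c,uv in[("pr","r",(337,216)),("pg","g",(300,215)),("py","y",(263,214)),("m1","g",(293,152)),("m2","g",(384,154))]:
    ce,st,r=blob(c,uv,30); print(n,ce.round(1),st,r,onz(i,ce,.006).round(4))
# tray dark rim
v=hsv[...,2]; m=np.zeros((480,640),np.uint8); m[185:245,235:365]=(v[185:245,235:365]<75)
q=cv2.minAreaRect(np.argwhere(m>0)[:,::-1].astype(np.float32)); print("tray",q,[onz(i,p,.03).round(4).tolist() for p in cv2.boxPoints(q)], onz(i,q[0],.03))
cv2.imwrite("pics/crop.png",cv2.resize(im[130:335,180:470],None,fx=2.7,fy=2.7,interpolation=cv2.INTER_CUBIC))
E
```

```text
jr [321.5 296.5] [309 284  26  26 546] [ 0.4582 -0.0027  0.072 ]
jy [381.3 305.3] [381 305   2   2   3] [ 0.4362 -0.1305  0.072 ]
jg [447.9 300.3] [434 290  25  25 274] [ 0.4433 -0.2742  0.072 ]
pr [336.5 215.7] [321 201  32  31 956] ((336.5, 216.0), (30.0, 31.0), 90.0) [ 0.6454 -0.0453  0.006 ]
pg [299.6 210.3] [284 200  31  27 380] ((299.04876708984375, 213.23265075683594), (30.01626968383789, 25.596458435058594), 2.2025983333587646) [0.6601 0.0401 0.006 ]
py [258.8 202.4] [254 200  11   8  24] ((259.0, 203.5), (10.0, 7.0), -0.0) [0.6811 0.1345 0.006 ]
m1 [292.6 151. ] [ 267  127   52   50 1574] ((292.44818115234375, 151.31951904296875), (42.127845764160156, 41.22602462768555), 14.931418418884277) [0.8029 0.0534 0.006 ]
m2 [382.7 153.4] [ 360  132   46   45 1633] ((382.6888122558594, 153.67469787597656), (42.18865203857422, 41.056758880615234), 5.90614128112793) [ 0.7925 -0.1593  0.006 ]
tray ((299.4170837402344, 214.15365600585938), (112.85115814208984, 39.69936752319336), 1.7899105548858643) [[0.6081, 0.1704, 0.03], [0.6997, 0.1669, 0.03], [0.6856, -0.0907, 0.03], [0.594, -0.0844, 0.03]] [0.64659833 0.0406383  0.03      ]
```

View pics/crop.png

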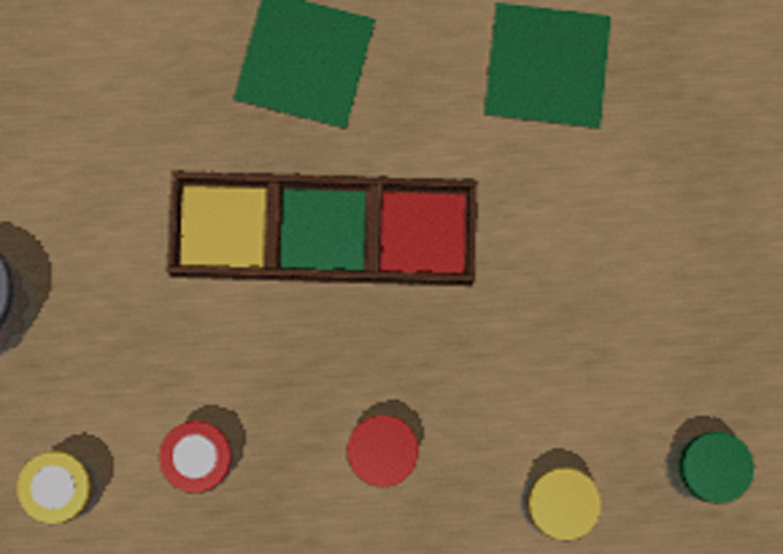

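The crop confirms it: plain red, yellow and green lids on the right, the stickered pair on the left. Tray cells from left to right are yellow, green and red. The green liner in the tray is smaller than both loose mats. I'll refit with a looser saturation threshold.

```bash
python3 - <<'E'
from h import *
im=cv2.imread("pics/top0.png"); i=cams.camera_info("top"); hsv=cv2.cvtColor(im,cv2.COLOR_BGR2HSV).astype(int)
h,s,v=hsv[...,0],hsv[...,1],hsv[...,2]
print(hsv[214,263],hsv[317,389],hsv[303,445],hsv[215,300])
H={"r":(h<8)|(h>172),"g":(h>55)&(h<90),"y":(h>21)&(h<33)&(v>140)}
def blob(c,uv,w):
    m=np.zeros((480,640),np.uint8);S=np.s_[uv[1]-w:uv[1]+w,uv[0]-w:uv[0]+w]; m[S]=(H[c]&(s>115))[S]
    n,l,st,ce=cv2.connectedComponentsWithStats(m); j=l[uv[1],uv[0]]
    x,y,ww,hh,a=st[j]; return np.array([x+(ww-1)/2,y+(hh-1)/2]),ce[j],st[j]
for n,c,uv,z in[("jr","r",(322,297),.075),("jy","y",(389,317),.075),("jg","g",(445,303),.075),("tr","r",(243,299),.075),("ty","y",(190,310),.075),("pr","r",(337,216),.006),("pg","g",(300,215),.006),("py","y",(263,214),.006)]:
    b,ce,st=blob(c,uv,25); print(n,b,ce.round(1),st,onz(i,b,z).round(4),onz(i,ce,z).round(4)[:2])
E
```

```text
[ 24 148 179] [ 25 144 179] [ 72 152  97] [ 71 159  96]
jr [321.5 296.5] [321.5 296.4] [309 284  26  26 554] [ 0.4581 -0.0026  0.075 ] [ 0.4582 -0.0026]
jy [389.  316.5] [389.  316.4] [376 304  27  26 547] [ 0.4122 -0.1453  0.075 ] [ 0.4125 -0.1454]
jg [445.  302.5] [445.  302.5] [432 290  27  26 546] [ 0.4388 -0.2669  0.075 ] [ 0.4388 -0.267 ]
tr [252. 299.] [252.2 298.8] [239 286  27  27 343] [0.4565 0.1459 0.075 ] [0.457  0.1455]
ty [199. 310.] [198.8 310.3] [186 297  27  27 318] [0.4361 0.2587 0.075 ] [0.4354 0.2591]
pr [336.  214.5] [336.5 215.6] [320 198  33  34 983] [ 0.6483 -0.0442  0.006 ] [ 0.6457 -0.0452]
pg [299.  214.5] [299.2 214.7] [284 200  31  30 879] [0.6503 0.0417 0.006 ] [0.6497 0.0413]
py [262.  213.5] [262.  213.5] [247 199  31  30 868] [0.6546 0.1274 0.006 ] [0.6546 0.1273]
```

Positions are consistent: lids measure 57 mm and pads are 86 mm apart. The tray is yawed about -2.7°. Cells: green (0.649,0.041), yellow (0.653,0.127), red (0.645,-0.045). I'll turn the closing line along the tray's x so the fingers clear neighbouring jars, and go to red first.

Request:
send_rows([
  [0,0,-0.76,0.208,-0.576,0,1],
  [0,0,-0.76,0.208,-0.576,0,1],
  [0,0,-0.76,0.208,-0.576,0,1],
  [0,0,-0.76,0.208,-0.576,0,1],
  [0,0,-0.76,0.208,-0.576,0,1],
], grip_force=50)

```text
t: 1.6
position: [0.3355, 0.3359, 0.2313]
tcp_rot: [0.0, 0.551, 0.834, 0.0]
force: [1.0, -0.5, 0.5]
gripper_width: 0.0853
gripper_force: 0.0
```

Request:
send_rows([
  [0,0,-0.283,0.122,-0.339,0,1],
  [0,0,-0.283,0.122,-0.339,0,1],
  [0,0,-0.283,0.122,-0.339,0,1],
  [0,0,-0.283,0.122,-0.339,0,1],
  [0,0,-0.283,0.122,-0.339,0,1],
])

```text
t: 2.1
position: [0.4202, 0.1005, 0.2316]
tcp_rot: [0.0, 0.72, 0.694, 0.001]
force: [0.9, 1.4, 0.7]
gripper_width: 0.0853
gripper_force: 0.0
```

Request:
send_rows([
  [0,0,0,0.037,-0.104,-0.04,1],
  [0,0,0,0.037,-0.104,-0.04,1],
  [0,0,0,0.037,-0.104,-0.04,1],
  [0,0,0,0.037,-0.104,-0.04,1],
  [0,0,0,0.037,-0.104,-0.04,1],
])

```text
t: 2.6
position: [0.4566, -0.0016, 0.1911]
tcp_rot: [-0.0, 0.72, 0.694, 0.0]
force: [-0.8, 0.2, 0.9]
gripper_width: 0.0852
gripper_force: 0.0
```

```bash
cat >> h.py <<'E'
def wrist(name,z=.075):
    i=cams.camera_info("wrist"); im=cams.capture("wrist"); i=cams.camera_info("wrist")
    p=cv2.cvtColor(im,cv2.COLOR_BGR2HSV).astype(int); h,s,v=p[...,0],p[...,1],p[...,2]
    for c,k in{"r":(h<8)|(h>172),"g":(h>55)&(h<90),"y":(h>21)&(h<33)&(v>140)}.items():
        n,l,st,ce=cv2.connectedComponentsWithStats((k&(s>115)).astype(np.uint8))
        for j in range(1,n):
            if st[j,4]>1500: b=st[j,:2]+(st[j,2:4]-1)/2; print(c,st[j],onz(i,b,z).round(4),onz(i,b,.006).round(4))
    if name: cv2.imwrite(f"pics/{name}.png",im)
    print(env.sense()["position"],i["position"])
E
python3 -c "
from h import *
wrist('w1')"
```

```text
r [ 268    0   87   33 1933] [0.4568 0.1257 0.075 ] [0.4562 0.1405 0.006 ]
r [ 279  182   85   87 5736] [0.4585 0.0015 0.075 ] [ 0.4582 -0.0167  0.006 ]
r [ 506  209   88   79 5772] [ 0.6108 -0.0197  0.075 ] [ 0.6511 -0.0436  0.006 ]
g [ 522   96   94   93 7126] [0.6141 0.0495 0.075 ] [0.6553 0.0441 0.006 ]
y [ 540    0   96   75 6241] [0.6171 0.1091 0.075 ] [0.6591 0.1195 0.006 ]
y [ 232  381   74   51 2691] [ 0.4142 -0.1382  0.075 ] [ 0.4022 -0.1936  0.006 ]
[ 0.45670182 -0.0010888   0.19136514] [0.45933329 0.07005237 0.33445217]
```

View pics/w1.png

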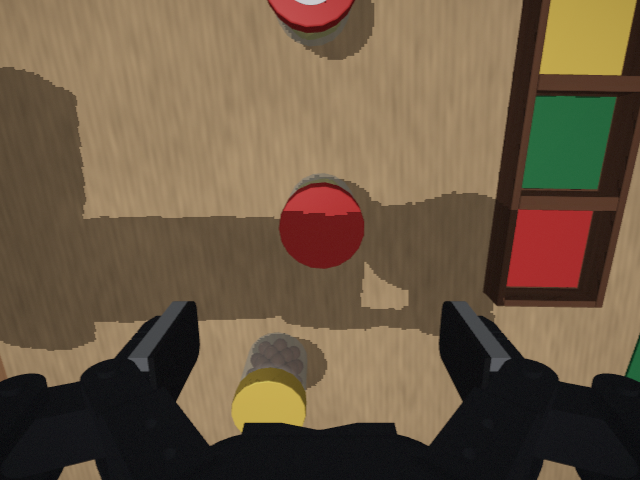

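The wrist view shows the plain red lid at (321,225), measured at (0.4585,0.0015) against (0.458,-0.003) from the top camera, so they agree within 4 mm. Descending.

Request:
send_rows([
  [0,0,0,0.001,0.001,-0.05,1],
  [0,0,0,0.001,0.001,-0.09,1],
  [0,0,0,0.001,0.001,-0.115,1],
  [0,0,0,0.001,0.001,-0.124,1],
  [0,0,0,0.001,0.001,-0.124,1],
])

```text
t: 3.15
position: [0.4569, 0.0005, 0.0665]
tcp_rot: [-0.001, 0.719, 0.695, -0.001]
force: [-0.0, 0.5, 0.8]
gripper_width: 0.0856
gripper_force: 0.0
```

Request:
send_rows([
  [0,0,0,0,0,0,0.5],
  [0,0,0,0,0,0,0.4],
  [0,0,0,0,0,0,0.4],
  [0,0,0,0,0,0,0.4],
  [0,0,0,0,0,0,0.4],
])

```text
t: 3.65
position: [0.4685, -0.0015, 0.0747]
tcp_rot: [0.008, 0.72, 0.694, 0.007]
force: [0.8, -0.4, 23.1]
gripper_width: 0.0348
gripper_force: 32.4
```

The width is wrong (35 mm against 57), so I need to look before doing anything else.

```bash
python3 -c "
from h import *
s=env.sense(); print(s['gripper_width'],s['position'],s['force'],s['gripper_force'])
im=cams.capture('scene'); cv2.imwrite('pics/s2.png',cv2.resize(im[100:330,120:420],None,fx=2.6,fy=2.6,interpolation=cv2.INTER_CUBIC))"
```

```text
0.034788466733605514 [ 0.4684947  -0.00152559  0.0746788 ] [ 0.75612628 -0.39463083 23.08374118] 32.37794383428991
```

View pics/s2.png

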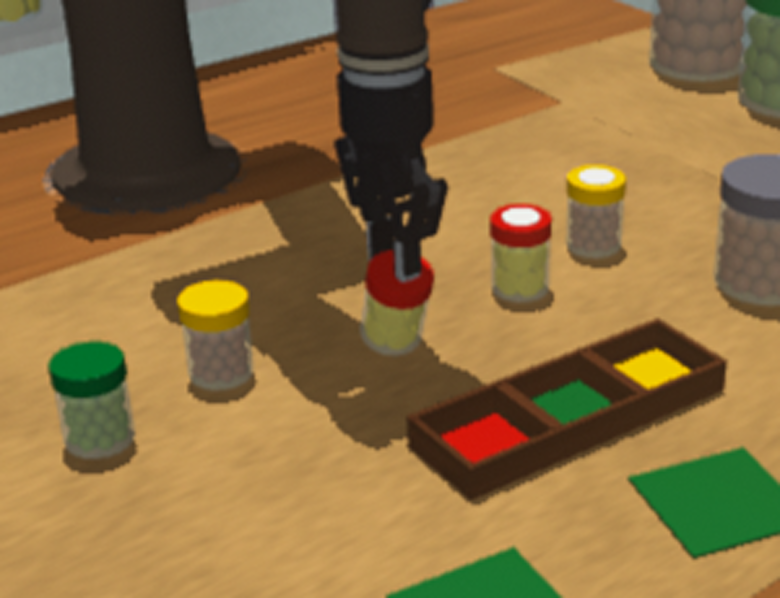

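One finger has ridden up onto the lid: the open tips sit higher than I assumed, so the grip was too shallow. I'll open slowly, rise and re-measure, then grip lower.

Request:
send_rows([
  [0,0,0,0,0,0,0.46],
  [0,0,0,0,0,0,0.54],
  [0,0,0,0,0,0,0.62],
  [0,0,0,0,0,0,0.7],
  [0,0,0,0,0,0,0.8],
], grip_force=20)

```text
t: 4.2
position: [0.4588, -0.0008, 0.0684]
tcp_rot: [0.001, 0.72, 0.694, 0.001]
force: [-0.1, 1.2, -0.9]
gripper_width: 0.0684
gripper_force: 0.0
```

Request:
send_rows([
  [0,0,0,0,0,0,1],
  [0,0,0,0,0,0,1],
  [0,0,0,0,0,0.05,1],
  [0,0,0,0,0,0.1,1],
  [0,0,0,0,0,0.125,1],
])

```text
t: 4.7
position: [0.4597, -0.0008, 0.1955]
tcp_rot: [0.002, 0.72, 0.694, 0.002]
force: [0.6, 0.5, 0.6]
gripper_width: 0.0854
gripper_force: 0.0
```

```bash
python3 -c "
from h import *
wrist('w2')
im=cams.capture('scene'); cv2.imwrite('pics/s3.png',cv2.resize(im[100:330,120:420],None,fx=2.6,fy=2.6,interpolation=cv2.INTER_CUBIC))"
```

```text
r [ 261    0   88   36 2017] [0.4595 0.1265 0.075 ] [0.4586 0.141  0.006 ]
r [ 274  183   84   85 5560] [ 4.613e-01 -4.000e-04  7.500e-02] [ 0.4608 -0.0187  0.006 ]
r [ 498  209   86   77 5604] [ 0.6164 -0.022   0.075 ] [ 0.656  -0.0459  0.006 ]
g [ 514   97   92   92 6901] [0.6204 0.0486 0.075 ] [0.661 0.043 0.006]
y [ 530    0   96   78 6348] [0.6232 0.1098 0.075 ] [0.6647 0.1199 0.006 ]
y [ 228  378   73   54 2830] [ 0.4162 -0.1425  0.075 ] [ 0.404  -0.1976  0.006 ]
[ 0.4619947  -0.00098614  0.19876719] [0.46311564 0.07037487 0.34177713]
```

View pics/s3.png

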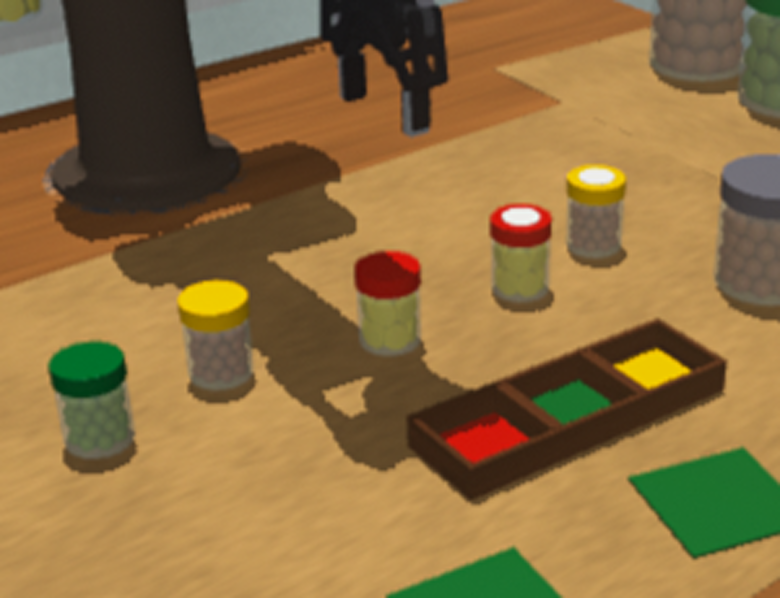

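```bash
python3 -c "
from h import *
print(env.tip_reach, env.sense()['position'])"
```

```text
0.025 [ 0.46120639 -0.00093574  0.19636098]
```

Request:
send_rows([
  [0,0,0,-0.002,0,-0.04,1],
  [0,0,0,-0.002,0,-0.08,1],
  [0,0,0,-0.002,0,-0.12,1],
  [0,0,0,-0.002,0,-0.14,1],
  [0,0,0,-0.002,0,-0.14,1],
])

```text
t: 5.3
position: [0.4504, -0.0001, 0.0475]
tcp_rot: [-0.004, 0.72, 0.694, -0.004]
force: [-0.7, 1.0, 0.5]
gripper_width: 0.0855
gripper_force: 0.0
```

Request:
send_rows([
  [0,0,0,0,0,0,1],
  [0,0,0,0,0,0,1],
  [0,0,0,0,0,0,1],
])

```text
t: 5.6
position: [0.4572, -0.0008, 0.0534]
tcp_rot: [0.001, 0.72, 0.694, 0.001]
force: [1.7, 0.1, 0.0]
gripper_width: 0.0856
gripper_force: 0.0
```

The arm swings for a few tenths after fast moves, and it had not settled when I first closed. From here I'll settle before each grip.

Request:
send_rows([
  [0,0,0,0.001,0,-0.002,0.85],
  [0,0,0,0.001,0,-0.002,0.75],
  [0,0,0,0.001,0,-0.002,0.65],
  [0,0,0,0.001,0,-0.002,0.55],
  [0,0,0,0.001,0,-0.002,0.5],
], grip_force=30)

```text
t: 6.1
position: [0.4575, -0.0007, 0.0508]
tcp_rot: [0.0, 0.72, 0.694, 0.0]
force: [0.5, -0.4, 5.9]
gripper_width: 0.0559
gripper_force: 31.2
```

Request:
send_rows([
  [0,0,0,0,0,0,0.4],
  [0,0,0,0,0,0.01,0.4],
  [0,0,0,0,0,0.03,0.4],
  [0,0,0,0,0,0.055,0.4],
  [0,0,0,0,0,0.075,0.4],
], grip_force=50)

```text
t: 6.6
position: [0.4558, -0.0005, 0.1256]
tcp_rot: [-0.001, 0.72, 0.694, -0.0]
force: [0.6, 0.2, -2.5]
gripper_width: 0.0552
gripper_force: 54.2
```

Request:
send_rows([
  [0,0,0,0.04,-0.01,0,0.4],
  [0,0,0,0.08,-0.02,0,0.4],
  [0,0,0,0.12,-0.03,0,0.4],
  [0,0,0,0.16,-0.039,0,0.4],
  [0,0,0,0.187,-0.044,0,0.4],
])

```text
t: 7.1
position: [0.6456, -0.0454, 0.1245]
tcp_rot: [0.0, 0.72, 0.694, 0.0]
force: [0.1, -0.5, -2.4]
gripper_width: 0.0557
gripper_force: 54.3
```

Request:
send_rows([
  [0,0,0,0,0,0,0.4],
  [0,0,0,0,0,0,0.4],
  [0,0,0,0,0,0,0.4],
  [0,0,0,0,0,0,0.4],
])

```text
t: 7.5
position: [0.642, -0.0442, 0.1245]
tcp_rot: [-0.001, 0.719, 0.695, -0.001]
force: [-0.7, -0.4, -3.2]
gripper_width: 0.0551
gripper_force: 54.5
```

```bash
python3 -c "
from h import *
wrist('w3',z=.147)
cams.capture('top'); im=cams.capture('top'); i=cams.camera_info('top')
cv2.imwrite('pics/t3.png',cv2.resize(im[150:340,220:470],None,fx=3,fy=3))
s=cams.capture('scene'); cv2.imwrite('pics/s4.png',np.hstack([cv2.resize(s[100:330,200:440],(400,383)),cv2.resize(cv2.imread('pics/w3.png'),(400,300)).repeat(1,0)[:300].copy() if 0 else cv2.copyMakeBorder(cv2.resize(cv2.imread('pics/w3.png'),(400,300)),0,83,0,0,0)]))"
```

```text
r [ 268  174  112   81 5483] [ 0.6455 -0.0016  0.147 ] [ 0.6458 -0.0349  0.006 ]
r [  234   247   171   168 22300] [ 0.6428 -0.0411  0.147 ] [ 0.6399 -0.1205  0.006 ]
g [  472     0   168   163 21435] [0.7112 0.0341 0.147 ] [0.7882 0.0426 0.006 ]
g [  267    25   121   126 13419] [0.6476 0.0346 0.147 ] [0.6504 0.0436 0.006 ]
g [ 464  298  151   89 7997] [ 0.7161 -0.0479  0.147 ] [ 0.7987 -0.1352  0.006 ]
[ 0.64239166 -0.04424419  0.12478274] [0.64522744 0.02691363 0.26784602]
```

View pics/s4.png

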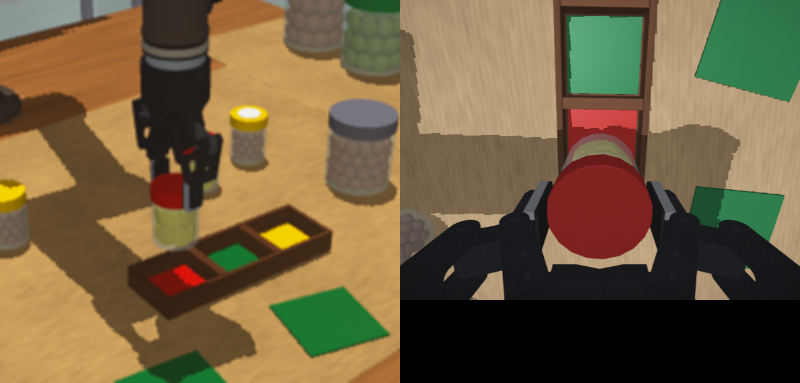

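The red jar is held upright over the red cell. Its lid is at about (0.643,-0.042), the cell centre is (0.646,-0.0445). Lowering slowly.

Request:
send_rows([
  [0,0,0,0.003,-0.002,-0.01,0.4],
  [0,0,0,0.003,-0.002,-0.025,0.4],
  [0,0,0,0.003,-0.002,-0.037,0.4],
  [0,0,0,0.003,-0.002,-0.047,0.4],
  [0,0,0,0.003,-0.002,-0.05,0.4],
])

```text
t: 8.2
position: [0.6448, -0.0464, 0.0722]
tcp_rot: [-0.002, 0.72, 0.694, -0.001]
force: [-0.1, 0.0, -3.1]
gripper_width: 0.0554
gripper_force: 54.5
```

Request:
send_rows([
  [0,0,0,0,0,0,0.4],
  [0,0,0,0,0,-0.005,0.4],
  [0,0,0,0,0,-0.01,0.4],
  [0,0,0,0,0,-0.013,0.4],
  [0,0,0,0,0,-0.015,0.4],
])

```text
t: 8.7
position: [0.6466, -0.0466, 0.0598]
tcp_rot: [-0.0, 0.72, 0.694, -0.0]
force: [-0.2, 0.4, -3.1]
gripper_width: 0.0554
gripper_force: 54.5
```

Request:
send_rows([
  [0,0,0,0,0,0,0.4],
  [0,0,0,0,0,-0.001,0.4],
  [0,0,0,0,0,-0.002,0.4],
  [0,0,0,0,0,-0.002,0.4],
])

```text
t: 9.1
position: [0.6467, -0.0466, 0.0581]
tcp_rot: [-0.0, 0.72, 0.694, -0.0]
force: [-0.1, -0.2, -2.3]
gripper_width: 0.0553
gripper_force: 54.5
```

Request:
send_rows([
  [0,0,0,0,0,-0.001,0.4],
  [0,0,0,0,0,-0.002,0.4],
  [0,0,0,0,0,-0.003,0.4],
  [0,0,0,0,0,-0.003,0.4],
])

```text
t: 9.5
position: [0.6471, -0.0467, 0.057]
tcp_rot: [0.0, 0.72, 0.694, -0.0]
force: [-3.4, 0.1, 6.5]
gripper_width: 0.0553
gripper_force: 55.6
```

Contact: the wrist force changed sign to +6.5 N. Releasing slowly and rising.

Request:
send_rows([
  [0,0,0,0,0,0,0.68],
  [0,0,0,0,0,0,0.75],
  [0,0,0,0,0,0,0.85],
  [0,0,0,0,0,0,1],
  [0,0,0,0,0,0,1],
], grip_force=30)

```text
t: 10.0
position: [0.6467, -0.0466, 0.0549]
tcp_rot: [-0.0, 0.72, 0.694, -0.0]
force: [0.5, -0.8, 0.2]
gripper_width: 0.0853
gripper_force: 0.0
```

Request:
send_rows([
  [0,0,0,0,0,0.02,1],
  [0,0,0,0,0,0.05,1],
  [0,0,0,0,0,0.09,1],
  [0,0,0,0,0,0.12,1],
  [0,0,0,0,0,0.14,1],
])

```text
t: 10.5
position: [0.6482, -0.0468, 0.1983]
tcp_rot: [0.002, 0.72, 0.694, 0.001]
force: [-0.6, -0.1, 1.3]
gripper_width: 0.0854
gripper_force: 0.0
```

Request:
send_rows([
  [0,0,0,-0.045,-0.019,0,1],
  [0,0,0,-0.09,-0.038,0,1],
  [0,0,0,-0.135,-0.057,0,1],
  [0,0,0,-0.18,-0.076,0,1],
  [0,0,0,-0.22,-0.092,0,1],
])

```text
t: 11.0
position: [0.4245, -0.139, 0.1949]
tcp_rot: [-0.0, 0.719, 0.695, -0.0]
force: [0.3, -0.8, 0.3]
gripper_width: 0.0857
gripper_force: 0.0
```

Request:
send_rows([
  [0,0,0,-0.014,-0.006,0,1],
  [0,0,0,-0.014,-0.006,0,1],
  [0,0,0,-0.014,-0.006,0,1],
  [0,0,0,-0.014,-0.006,0,1],
])

```text
t: 11.4
position: [0.4145, -0.1446, 0.1956]
tcp_rot: [0.001, 0.719, 0.695, 0.001]
force: [0.2, -0.0, -0.4]
gripper_width: 0.0854
gripper_force: 0.0
```

```bash
python3 -c "
from h import *
wrist('w4')"
```

```text
r [ 577   11   63  104 2381] [ 0.5917 -0.048   0.075 ] [ 0.6375 -0.0414  0.006 ]
g [ 319  340   74   75 4398] [ 0.4382 -0.2616  0.075 ] [ 0.4439 -0.3109  0.006 ]
[ 0.41433864 -0.14447976  0.1953958 ] [ 0.41675693 -0.07323991  0.33845411]
```

Request:
send_rows([
  [0,0,0,-0.001,0,-0.03,1],
  [0,0,0,-0.001,0,-0.065,1],
  [0,0,0,-0.001,0,-0.1,1],
  [0,0,0,-0.001,0,-0.13,1],
  [0,0,0,-0.001,0,-0.142,1],
])

```text
t: 11.95
position: [0.4104, -0.1432, 0.0502]
tcp_rot: [-0.003, 0.719, 0.695, -0.001]
force: [-0.2, 0.5, 0.5]
gripper_width: 0.0855
gripper_force: 0.0
```

Request:
send_rows([
  [0,0,0,0,0,-0.002,1],
  [0,0,0,0,0,-0.002,1],
  [0,0,0,0,0,-0.002,1],
  [0,0,0,0,0,-0.002,1],
])

```text
t: 12.35
position: [0.4133, -0.1453, 0.0526]
tcp_rot: [0.002, 0.72, 0.694, 0.001]
force: [-0.1, 0.4, -0.5]
gripper_width: 0.0852
gripper_force: 0.0
```

Request:
send_rows([
  [0,0,0,0,0.001,-0.001,0.85],
  [0,0,0,0,0.001,-0.001,0.75],
  [0,0,0,0,0.001,-0.001,0.65],
  [0,0,0,0,0.001,-0.001,0.55],
  [0,0,0,0,0.001,-0.001,0.5],
])

```text
t: 12.85
position: [0.4122, -0.1438, 0.0507]
tcp_rot: [0.0, 0.72, 0.694, 0.0]
force: [0.0, 1.1, 6.4]
gripper_width: 0.0562
gripper_force: 31.1
```

Request:
send_rows([
  [0,0,0,0,0,0,0.4],
  [0,0,0,0,0,0,0.4],
], grip_force=50)

```text
t: 13.05
position: [0.4123, -0.1438, 0.0509]
tcp_rot: [0.0, 0.72, 0.694, 0.0]
force: [-0.8, 0.5, 7.1]
gripper_width: 0.0556
gripper_force: 51.5
```

Request:
send_rows([
  [0,0,0,0,0,0.01,0.4],
  [0,0,0,0,0,0.035,0.4],
  [0,0,0,0,0,0.065,0.4],
  [0,0,0,0,0,0.095,0.4],
  [0,0,0,0,0,0.12,0.4],
])

```text
t: 13.55
position: [0.4113, -0.1434, 0.1712]
tcp_rot: [-0.0, 0.72, 0.694, -0.0]
force: [-0.1, -0.7, -3.3]
gripper_width: 0.0554
gripper_force: 54.2
```

Request:
send_rows([
  [0,0,0,0.02,0.022,0,0.4],
  [0,0,0,0.05,0.056,0,0.4],
  [0,0,0,0.08,0.09,0,0.4],
  [0,0,0,0.11,0.124,0,0.4],
  [0,0,0,0.14,0.158,0,0.4],
])

```text
t: 14.05
position: [0.5517, 0.0158, 0.1695]
tcp_rot: [-0.0, 0.72, 0.694, -0.001]
force: [1.4, -2.0, -1.5]
gripper_width: 0.0555
gripper_force: 54.4
```

Request:
send_rows([
  [0,0,0,0.03,0.034,0,0.4],
  [0,0,0,0.06,0.068,0,0.4],
  [0,0,0,0.09,0.1,0,0.4],
  [0,0,0,0.102,0.113,0,0.4],
  [0,0,0,0.102,0.113,0,0.4],
])

```text
t: 14.55
position: [0.6545, 0.1297, 0.169]
tcp_rot: [-0.0, 0.719, 0.695, 0.0]
force: [-0.8, 0.3, -4.1]
gripper_width: 0.0556
gripper_force: 54.3
```

Request:
send_rows([
  [0,0,0,0,0,-0.01,0.4],
  [0,0,0,0,0,-0.025,0.4],
  [0,0,0,0,0,-0.04,0.4],
  [0,0,0,0,0,-0.05,0.4],
  [0,0,0,0,0,-0.05,0.4],
])

```text
t: 15.05
position: [0.651, 0.1264, 0.1166]
tcp_rot: [-0.002, 0.72, 0.694, -0.003]
force: [-0.4, -0.5, -3.5]
gripper_width: 0.0556
gripper_force: 54.3
```

```bash
python3 -c "
from h import *
wrist('w5',z=.14)
s=cams.capture('scene'); cv2.imwrite('pics/s5.png',np.hstack([cv2.resize(s[100:330,200:440],(400,383)),cv2.copyMakeBorder(cv2.resize(cv2.imread('pics/w5.png'),(400,300)),0,83,0,0,0)]))"
```

```text
g [  458   236   182   149 16411] [0.7278 0.1346 0.14  ] [0.8079 0.0645 0.006 ]
y [ 271  174  111   63 4108] [0.6563 0.172  0.14  ] [0.6572 0.1434 0.006 ]
y [ 240  263  124   52 3301] [0.6476 0.1449 0.14  ] [0.6388 0.0862 0.006 ]
[0.65221344 0.12665792 0.11811576] [0.65546629 0.19795075 0.26115819]
```

View pics/s5.png

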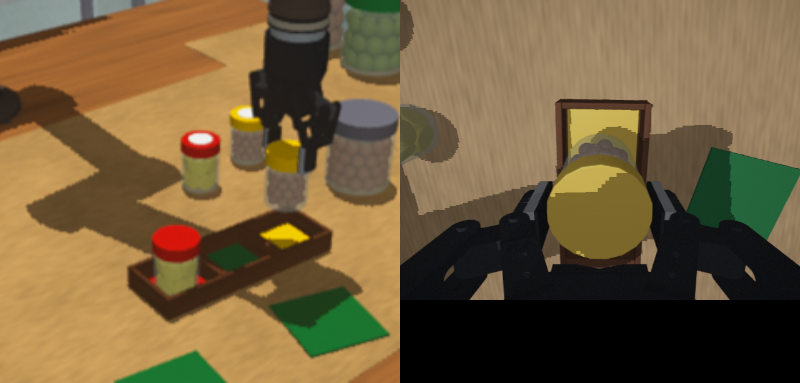

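Red stands upright in its cell. Yellow is centred over the yellow cell. Lowering it.

Request:
send_rows([
  [0,0,0,0.002,0.001,-0.01,0.4],
  [0,0,0,0.002,0.001,-0.023,0.4],
  [0,0,0,0.002,0.001,-0.035,0.4],
  [0,0,0,0.002,0.001,-0.044,0.4],
  [0,0,0,0.002,0.001,-0.047,0.4],
])

```text
t: 15.65
position: [0.6541, 0.1282, 0.0706]
tcp_rot: [-0.001, 0.72, 0.694, -0.002]
force: [-0.2, -0.2, -2.9]
gripper_width: 0.0554
gripper_force: 54.3
```

Request:
send_rows([
  [0,0,0,0,0,0,0.4],
  [0,0,0,0,0,-0.004,0.4],
  [0,0,0,0,0,-0.008,0.4],
  [0,0,0,0,0,-0.01,0.4],
  [0,0,0,0,0,-0.01,0.4],
])

```text
t: 16.15
position: [0.6554, 0.1284, 0.0627]
tcp_rot: [-0.0, 0.72, 0.694, -0.0]
force: [0.2, 0.1, -3.2]
gripper_width: 0.0555
gripper_force: 54.3
```

Request:
send_rows([
  [0,0,0,0,0,-0.001,0.4],
  [0,0,0,0,0,-0.002,0.4],
  [0,0,0,0,0,-0.003,0.4],
  [0,0,0,0,0,-0.003,0.4],
])

```text
t: 16.55
position: [0.6556, 0.1283, 0.0599]
tcp_rot: [-0.0, 0.72, 0.694, -0.0]
force: [-0.3, 1.0, -2.7]
gripper_width: 0.0553
gripper_force: 54.3
```

Request:
send_rows([
  [0,0,0,0,0,-0.001,0.4],
  [0,0,0,0,0,-0.002,0.4],
  [0,0,0,0,0,-0.003,0.4],
  [0,0,0,0,0,-0.003,0.4],
])

```text
t: 16.95
position: [0.6558, 0.1284, 0.0571]
tcp_rot: [-0.0, 0.72, 0.694, -0.0]
force: [0.8, -0.0, -2.6]
gripper_width: 0.0554
gripper_force: 54.4
```

Request:
send_rows([
  [0,0,0,0,0,-0.001,0.4],
  [0,0,0,0,0,-0.002,0.4],
  [0,0,0,0,0,-0.002,0.4],
])

```text
t: 17.25
position: [0.656, 0.1285, 0.0569]
tcp_rot: [-0.0, 0.72, 0.694, -0.0]
force: [-2.5, -1.0, 5.6]
gripper_width: 0.0552
gripper_force: 55.4
```

Request:
send_rows([
  [0,0,0,0,0,0,0.68],
  [0,0,0,0,0,0,0.75],
  [0,0,0,0,0,0,0.85],
  [0,0,0,0,0,0,1],
  [0,0,0,0,0,0,1],
], grip_force=30)

```text
t: 17.75
position: [0.6558, 0.1284, 0.0549]
tcp_rot: [-0.0, 0.72, 0.694, -0.0]
force: [0.1, -0.2, 0.1]
gripper_width: 0.0855
gripper_force: 0.0
```

Request:
send_rows([
  [0,0,0,0,0,0.02,1],
  [0,0,0,0,0,0.05,1],
  [0,0,0,0,0,0.09,1],
  [0,0,0,0,0,0.12,1],
  [0,0,0,0,0,0.14,1],
])

```text
t: 18.25
position: [0.6572, 0.1286, 0.1984]
tcp_rot: [0.001, 0.72, 0.694, 0.002]
force: [1.2, -0.5, 0.6]
gripper_width: 0.0852
gripper_force: 0.0
```

Request:
send_rows([
  [0,0,0,-0.02,-0.038,0,1],
  [0,0,0,-0.041,-0.076,0,1],
  [0,0,0,-0.062,-0.114,0,1],
  [0,0,0,-0.082,-0.151,0,1],
  [0,0,0,-0.103,-0.19,0,1],
])

```text
t: 18.75
position: [0.5519, -0.0628, 0.1952]
tcp_rot: [0.0, 0.719, 0.695, 0.0]
force: [0.4, 1.1, 0.2]
gripper_width: 0.0857
gripper_force: 0.0
```

Request:
send_rows([
  [0,0,0,-0.02,-0.038,0,1],
  [0,0,0,-0.041,-0.076,0,1],
  [0,0,0,-0.062,-0.114,0,1],
  [0,0,0,-0.082,-0.151,0,1],
  [0,0,0,-0.103,-0.19,0,1],
])

```text
t: 19.25
position: [0.4489, -0.2529, 0.1953]
tcp_rot: [0.0, 0.719, 0.695, 0.0]
force: [0.6, -0.3, 0.3]
gripper_width: 0.0854
gripper_force: 0.0
```

Request:
send_rows([
  [0,0,0,-0.011,-0.012,0,1],
  [0,0,0,-0.011,-0.012,0,1],
  [0,0,0,-0.011,-0.012,0,1],
  [0,0,0,-0.011,-0.012,0,1],
])

```text
t: 19.65
position: [0.4393, -0.2629, 0.1951]
tcp_rot: [-0.0, 0.719, 0.695, 0.0]
force: [-0.4, 0.2, 0.7]
gripper_width: 0.0853
gripper_force: 0.0
```

```bash
python3 -c "
from h import *
wrist('w6')"
```

```text
g [ 277  190   83   83 5379] [ 0.439  -0.2652  0.075 ] [ 0.4382 -0.2845  0.006 ]
[ 0.43934746 -0.26272732  0.19504213] [ 0.44188557 -0.19156287  0.3381377 ]
```

Green is at (0.439,-0.265), both cameras agree. Descending, settling and gripping.

Request:
send_rows([
  [0,0,0,0,-0.003,-0.03,1],
  [0,0,0,0,-0.003,-0.065,1],
  [0,0,0,0,-0.003,-0.1,1],
  [0,0,0,0,-0.003,-0.13,1],
  [0,0,0,0,-0.003,-0.143,1],
])

```text
t: 20.2
position: [0.4373, -0.2642, 0.0491]
tcp_rot: [-0.003, 0.719, 0.695, -0.0]
force: [-0.6, -0.6, 0.1]
gripper_width: 0.0854
gripper_force: 0.0
```

Request:
send_rows([
  [0,0,0,0,0,-0.001,1],
  [0,0,0,0,0,-0.001,1],
  [0,0,0,0,0,-0.001,1],
  [0,0,0,0,0,-0.001,1],
  [0,0,0,0,0,-0.001,1],
])

```text
t: 20.7
position: [0.4396, -0.2673, 0.0523]
tcp_rot: [0.001, 0.72, 0.694, 0.0]
force: [0.9, -0.8, -0.6]
gripper_width: 0.0856
gripper_force: 0.0
```

Request:
send_rows([
  [0,0,0,0,0,0,0.85],
  [0,0,0,0,0,0,0.75],
  [0,0,0,0,0,0,0.65],
  [0,0,0,0,0,0,0.55],
  [0,0,0,0,0,0,0.5],
])

```text
t: 21.2
position: [0.4387, -0.2667, 0.0515]
tcp_rot: [-0.0, 0.72, 0.694, -0.0]
force: [-1.8, -0.1, 5.4]
gripper_width: 0.056
gripper_force: 31.2
```

Request:
send_rows([
  [0,0,0,0,0,0,0.4],
  [0,0,0,0,0,0,0.4],
], grip_force=50)

```text
t: 21.4
position: [0.4387, -0.2668, 0.0517]
tcp_rot: [-0.0, 0.72, 0.694, -0.0]
force: [-2.5, 1.7, 7.3]
gripper_width: 0.0555
gripper_force: 51.6
```

Request:
send_rows([
  [0,0,0,0,0,0.01,0.4],
  [0,0,0,0,0,0.035,0.4],
  [0,0,0,0,0,0.065,0.4],
  [0,0,0,0,0,0.095,0.4],
  [0,0,0,0,0,0.12,0.4],
])

```text
t: 21.9
position: [0.4387, -0.2665, 0.1723]
tcp_rot: [0.0, 0.72, 0.694, 0.0]
force: [0.5, -0.5, -2.5]
gripper_width: 0.0554
gripper_force: 53.6
```

Request:
send_rows([
  [0,0,0,0.014,0.02,0,0.4],
  [0,0,0,0.039,0.056,0,0.4],
  [0,0,0,0.064,0.093,0,0.4],
  [0,0,0,0.089,0.129,0,0.4],
  [0,0,0,0.114,0.166,0,0.4],
])

```text
t: 22.4
position: [0.553, -0.0991, 0.1707]
tcp_rot: [-0.0, 0.72, 0.694, -0.0]
force: [0.5, -1.0, -2.8]
gripper_width: 0.0554
gripper_force: 53.9
```

Request:
send_rows([
  [0,0,0,0.025,0.036,0,0.4],
  [0,0,0,0.05,0.073,0,0.4],
  [0,0,0,0.075,0.109,0,0.4],
  [0,0,0,0.09,0.13,0,0.4],
  [0,0,0,0.098,0.141,0,0.4],
])

```text
t: 22.9
position: [0.6513, 0.0429, 0.1704]
tcp_rot: [-0.0, 0.719, 0.695, -0.0]
force: [0.5, -1.1, -2.2]
gripper_width: 0.0553
gripper_force: 53.9
```

Request:
send_rows([
  [0,0,0,0,0,0,0.4],
  [0,0,0,0,0,0,0.4],
  [0,0,0,0,0,0,0.4],
  [0,0,0,0,0,0,0.4],
])

```text
t: 23.3
position: [0.65, 0.0389, 0.171]
tcp_rot: [-0.0, 0.72, 0.694, -0.0]
force: [-0.5, -0.2, -2.3]
gripper_width: 0.0553
gripper_force: 53.9
```

```bash
python3 -c "
from h import *
wrist('w7',z=.195)
s=cams.capture('scene'); cv2.imwrite('pics/s7.png',np.hstack([cv2.resize(s[100:330,200:440],(400,383)),cv2.copyMakeBorder(cv2.resize(cv2.imread('pics/w7.png'),(400,300)),0,83,0,0,0)]))"
```

```text
r [   0   19   31   93 2078] [0.571  0.1267 0.195 ] [0.4408 0.1527 0.006 ]
g [  433    99   175   161 17746] [0.7113 0.0905 0.195 ] [0.8036 0.0592 0.006 ]
g [ 271  162   94   75 5404] [0.6518 0.0868 0.195 ] [0.6497 0.0494 0.006 ]
g [  235   248   169   166 21795] [0.6506 0.0431 0.195 ] [ 0.6468 -0.0634  0.006 ]
y [  270    24   108   118 11202] [0.6546 0.1192 0.195 ] [0.6571 0.1333 0.006 ]
[0.65022265 0.03910318 0.17113863] [0.65303634 0.11030083 0.31418984]
```

View pics/s7.png

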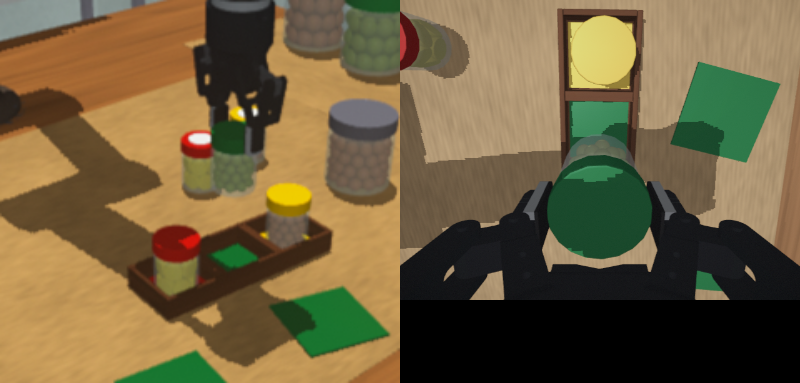

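Red and yellow stand in their cells, and green is centred over the green cell. Lowering it.

Request:
send_rows([
  [0,0,0,0,0.001,-0.015,0.4],
  [0,0,0,0,0.001,-0.035,0.4],
  [0,0,0,0,0.001,-0.055,0.4],
  [0,0,0,0,0.001,-0.075,0.4],
  [0,0,0,0,0.001,-0.085,0.4],
])

```text
t: 23.9
position: [0.6484, 0.0412, 0.0827]
tcp_rot: [-0.002, 0.72, 0.694, -0.002]
force: [-0.7, 0.6, -2.5]
gripper_width: 0.0556
gripper_force: 53.9
```

Request:
send_rows([
  [0,0,0,0,0,-0.006,0.4],
  [0,0,0,0,0,-0.012,0.4],
  [0,0,0,0,0,-0.018,0.4],
  [0,0,0,0,0,-0.022,0.4],
  [0,0,0,0,0,-0.022,0.4],
])

```text
t: 24.4
position: [0.6506, 0.0414, 0.0638]
tcp_rot: [-0.0, 0.72, 0.694, -0.0]
force: [0.9, 0.1, -1.6]
gripper_width: 0.0554
gripper_force: 53.9
```

Request:
send_rows([
  [0,0,0,0,0,-0.001,0.4],
  [0,0,0,0,0,-0.002,0.4],
  [0,0,0,0,0,-0.003,0.4],
  [0,0,0,0,0,-0.003,0.4],
])

```text
t: 24.8
position: [0.6507, 0.0414, 0.0611]
tcp_rot: [0.0, 0.72, 0.694, 0.0]
force: [0.6, 0.5, -2.7]
gripper_width: 0.0553
gripper_force: 53.9
```

Request:
send_rows([
  [0,0,0,0,0,-0.001,0.4],
  [0,0,0,0,0,-0.002,0.4],
  [0,0,0,0,0,-0.003,0.4],
  [0,0,0,0,0,-0.003,0.4],
])

```text
t: 25.2
position: [0.6507, 0.0414, 0.0579]
tcp_rot: [-0.0, 0.72, 0.694, -0.0]
force: [-0.0, -0.5, -2.6]
gripper_width: 0.0552
gripper_force: 54.0
```

Request:
send_rows([
  [0,0,0,0,0,-0.001,0.4],
  [0,0,0,0,0,-0.002,0.4],
  [0,0,0,0,0,-0.002,0.4],
])

```text
t: 25.5
position: [0.6509, 0.0414, 0.0578]
tcp_rot: [-0.0, 0.72, 0.694, -0.0]
force: [-3.0, 0.1, 6.6]
gripper_width: 0.0555
gripper_force: 54.7
```

Request:
send_rows([
  [0,0,0,0,0,0,0.68],
  [0,0,0,0,0,0,0.75],
  [0,0,0,0,0,0,0.85],
  [0,0,0,0,0,0,1],
  [0,0,0,0,0,0,1],
], grip_force=30)

```text
t: 26.0
position: [0.6508, 0.0414, 0.0559]
tcp_rot: [-0.0, 0.72, 0.694, 0.0]
force: [-0.1, -1.0, -0.5]
gripper_width: 0.0853
gripper_force: 0.0
```

Request:
send_rows([
  [0,0,0,0,0,0.02,1],
  [0,0,0,0,0,0.05,1],
  [0,0,0,0,0,0.09,1],
  [0,0,0,0,0,0.13,1],
  [0,0,0,0,0,0.16,1],
])

```text
t: 26.5
position: [0.6518, 0.0414, 0.219]
tcp_rot: [0.001, 0.72, 0.694, 0.001]
force: [-0.2, 0.6, 0.7]
gripper_width: 0.0853
gripper_force: 0.0
```

Request:
send_rows([
  [0,0,0,-0.045,-0.01,0.01,1],
  [0,0,0,-0.09,-0.02,0.02,1],
  [0,0,0,-0.135,-0.03,0.03,1],
  [0,0,0,-0.18,-0.04,0.04,1],
  [0,0,0,-0.225,-0.05,0.05,1],
])

```text
t: 27.0
position: [0.4239, -0.0089, 0.2662]
tcp_rot: [0.0, 0.719, 0.695, -0.0]
force: [-0.3, -1.0, 0.9]
gripper_width: 0.0858
gripper_force: 0.0
```

Request:
send_rows([
  [0,0,0,-0.03,-0.045,0,1],
  [0,0,0,-0.03,-0.09,0,1],
  [0,0,0,-0.03,-0.12,0,1],
  [0,0,0,-0.03,-0.12,0,1],
  [0,0,0,-0.03,-0.12,0,1],
])

```text
t: 27.5
position: [0.3955, -0.1289, 0.2661]
tcp_rot: [-0.0, 0.72, 0.694, 0.0]
force: [-0.2, 0.5, -0.3]
gripper_width: 0.0854
gripper_force: 0.0
```

```bash
python3 - <<'E'
from h import *
t=cams.capture('top'); s=cams.capture('scene'); i=cams.camera_info('top')
cv2.imwrite('pics/end.png',np.hstack([cv2.resize(s[130:330,210:450],(400,333)),cv2.resize(t[170:337,150:350],(400,333))]))
p=cv2.cvtColor(t,cv2.COLOR_BGR2HSV).astype(int);h,q,v=p[...,0],p[...,1],p[...,2]
for n in["jar_red","jar_green","jar_yellow","tasting_red","tasting_yellow","big_jar"]:
    print(n,[(round(o["score"],2),onz(i,np.array(o["point"])*[640,480],.006).round(3)[:2].tolist()) for o in place_of("top",n)[:3]])
E
```

```text
jar_red [(0.76, [0.645, -0.052])]
jar_green [(0.84, [0.657, 0.033])]
jar_yellow [(0.96, [0.662, 0.13])]
tasting_red [(0.57, [0.458, 0.138])]
tasting_yellow [(0.85, [0.437, 0.251])]
big_jar [(0.86, [0.595, 0.34]), (0.75, [0.457, 0.138]), (0.47, [0.658, 0.042])]
```

View pics/end.png

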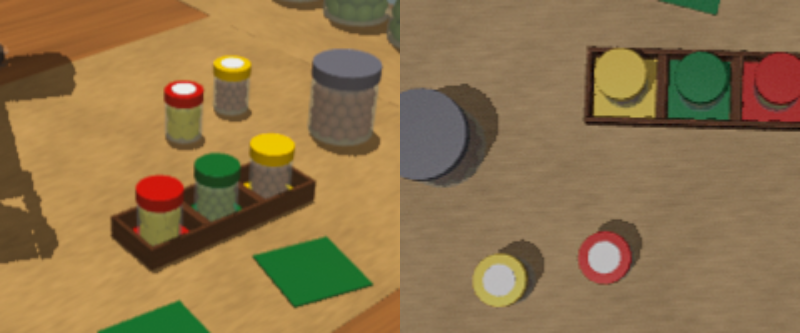

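All three jars stand upright and centred in cells of their own colour. The tasting jars and the big jar have not moved, and the arm is clear. Handing in.

```bash
python3 -c "
from h import *
print(workorder.sign_off())"
```

```text
the job is handed in; nothing more can be done
None
```

The red, green and yellow sealed jars stand upright in the tray cells matching their lids, and the tasting jars and big jar are where they were; I handed the job in at about 28 s, and the sign-off gave no verdict.

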